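# Set both rivets of a bag handle in the bench press, turning it end for end

### The arm

A 6-joint arm with a two-finger parallel gripper is mounted at the origin on the work surface. World frame = base frame: x ahead of the robot, y to its left, z up, the work surface at z = 0. Lengths are in m, angles in rad, forces in N, time in s.
With the tool pointing down it reaches from about 0.375 to 0.925 m from the base axis. Payload 5.7 kg.
Tool frame: the origin (TCP) lies midway between the tips of the shut fingers; the grasp point (between the pads) lies 19 mm behind it; z points along the fingers, x is the direction in which the jaws open and shut, and the axes are right-handed (so a half turn about z gives the same grasp; the last joint's range is limited). The gripper opens to 88 mm and grips with 3 to 60 N. Pads are 20 mm wide; open, the fingers measure 115 mm over their backs; the gripper's body (75 mm by 178 mm) begins 61 mm behind the grasp point.
Start: joints at [-1.403, 0.359, 1.51, -0, 1.272, -0.115], TCP at [0.167, -0.576, 0.223] pointing down, gripper open.
Joint ranges: [-2.97, 2.97], [-1.01, 2.36], [0.21, 2.38], [-0.96, 4.11], [0.2, 2.71], [-2.98, 2.98]. Speed limits (rad/s): [2.39, 2.39, 3.14, 3.14, 3.14, 3.14].

### API

Orientations are given as a unit quaternion [x, y, z, w].
In Python, from bench import move_ptp, servo_line, goto_joints, move_gripper, sleep, inverse_kinematics, capture, PlanningError, close_job, spot_in, silhouettes, current_clock, current_joint_pos, current_qvel, current_joint_torque, current_position, current_orientation, current_force, current_torque, current_finger_gap gives the robot as it stands. Calls block until the motion is done:
- move_ptp(position, orientation): joint-space move of the TCP to a pose.
- servo_line(position, orientation=None, rate=0.15, contact_N=None): straight line of the TCP; orientation=None keeps the orientation; rate is the mean speed in m/s. With contact_N (N) it stops when the force on the tool has changed by that much, and returns True; else False.
- goto_joints(angles): joint-space move.
- move_gripper(opening): finger opening in m; the grip force is fixed at half the most; returns when the fingers have stopped.
- sleep(seconds).
- inverse_kinematics(position, orientation): joint angles nearest the present ones, or None.
- capture(name): name is "scene" or "top" or "wrist"; returns a dict with "image" (480x640x3 uint8, blue, green, red), "range_z" (480x640 float32, m along the optical axis (not along the pixel's ray), 0 where there is no reading), "intrinsics" (3x3 intrinsics, pixels), "R" (3x3) and "t" (3): a world point X has camera coordinates R X + t. Camera axes: x right, y down, z forward; pixel columns grow to the right and rows downward; lengths in m; the calibration is good to about 2 mm. A picture is of the moment at which its call begins.
A pose or a line that the arm cannot do raises PlanningError and nothing moves.
- close_job(): hands the job in, once; it reports no verdict.
Trained networks look in the newest picture that a camera, given by its name, has taken for a name from the list of things; names that differ only in an ending like _2 or _b are one class to them, and where a whole thing is asked for, a point or a joint stands for the part that bears it (a point fixed in the world has none). Each returns a list of dicts, best first, with "conf" (0 to 1); they miss things now and then, are a little off and sometimes report something else, mostly with a low value. They report only what shows in the picture. A call takes as long as a camera call. They do not tell look-alikes from the thing itself.
- spot_in(camera, query): "xy" ([column, row] in pixels, amid what is visible of it).
- silhouettes(camera, query): "region" (480x640 bool, what is visible of it) and "xy" ([column, row] in pixels, amid what is visible of it).
Readings, each from a call of its own:
- current_clock(): time.
- current_joint_pos(): joint angles.
- current_qvel(): joint speeds.
- current_joint_torque(): joint torques, N m.
- current_position(): TCP position.
- current_orientation(): TCP orientation.
- current_force(): force on the tool from outside, world axes, zero at the start.
- current_torque(): the same for the moment, N m.
- current_finger_gap(): finger opening in m.
Only numpy, scipy, OpenCV 4.12 (cv2) and the standard library are available. Lean on these libraries where they do the work, as an engineer would, in place of code of your own. Each camera call takes 0.05 s, during which the arm holds its last target.

### The job

Set the two brass rivets of the loose wooden bag handle with the bench press: lay the handle flat on the press table (do not drop it), one end and one long edge up against the yellow bent bracket so that this end's rivet stands under the ram, pull the lever right down until the rivet head sits on the wood, and let the lever come back up. Then turn the handle end for end, bring its other end up to the bracket in the same way and press the second rivet home. Finish with the lever up and the handle left lying flat on the press table, heads up; leave the finished handle in its tray, the tape roll and the thread spool where they are.

Things in the scene. Friction and masses are not known exactly. Their poses are not given: they have to be found in the camera images.
- handle_center (a point): centre (half-way up) of the loose bag handle: a flat pale beech bar 200 x 40 x 12 mm with square ends, about 90 g. x runs along its length, y across its width, z up out of the face with the rivet heads. It starts flat on the bench, heads up, to the right of the press.
- end_a (a point): point on the handle's upper face on the axis of rivet A: 85 mm from the centre along the handle's +x and so 15 mm from that end.
- end_b (a point): the same for rivet B, 85 mm from the centre along the handle's -x. Either end may be pressed first.
- rivet_a (a joint): how far rivet A is driven, m: 0 = head standing 6 mm off the wood, 0.006 = head sitting on the wood (it starts between 0 and 0.0008). Brass head 14 mm wide and 3 mm high, so its top stands 9 mm over the wood at first and 3 mm when home. A tight fit: it takes about 40 N, which the press gives easily through its lever, and it stays where it is pressed.
- rivet_b (a joint): the same for rivet B.
- die (a point): point on the press table straight below the ram axis. The press is fixed, its place and heading vary. Axes: -x is its open front, the column is at +x, the lever on the +y side, z up. The steel table top, 60 mm over the bench, spans x -60 to +50 and y -155 to +45 mm about this point. The handle lies on it along y, reaching out to -y; properly placed its centre is at x = 0, y = -85 mm.
- bracket (a point): inner corner, at table height, of the yellow bent bracket (3 mm sheet, 20 mm high); axes as die, from which it lies +20 mm in x and +15 mm in y. Its end leg (50 mm, towards -x) faces -y and stops the handle's end; its back leg (43 mm, towards -y) faces -x and stops its long edge. With both touching, the rivet is right under the ram.
- ram_foot (a point): centre of the underside of the ram foot (24 mm round). Up, it is 41 mm over the table, so the handle with raised rivets (21 mm in all) slides in under it with 20 mm to spare.
- head (a point): centre, on the ram axis, of the underside of the press head, 157 mm over the bench; axes as die. The head spans y -22 to +22 and x -32 to +132 mm, its top is 232 mm over the bench and the ram bar stands up to 267 mm. The column, 46 mm wide, starts at x = +77 mm; the foot, 26 mm high, spans x -90 to +160 and y -60 to +60 mm.
- lever (a joint): press lever angle, rad: 0 = up (at rest, 30 degrees above level, pointing to the front of the press), growing as it is pulled down, stop at 1.35. It drives the ram down 20 mm per rad: the foot meets a raised rivet at about 1.0 and the rivet is home at 1.3. A spring brings it up again when let go: 3 to 5 N at the grip, about 10 N while driving a rivet.
- lever_grip (a point): middle of the round dark blue lever grip, 22 mm thick and 85 mm long, level and along the y axis of die (from 42 mm towards the press to 43 mm away from it). Up, it is about 270 mm over the bench; with the lever right down about 75 mm. It can be pushed down from above or pinched.
- lever_pivot (a point): point on the lever's hinge axis (parallel to the y axis of die), level with the middle of the grip; the grip circles it at 160 mm. Fixed to the press, axes as die.
- done_center (a point): centre (half-way up) of a finished handle, same size, both rivets home, lying in a grey tray (260 x 200 mm, 22 mm high) at the left of the bench: leave it.
- tape_center (a point): centre of a paper tape roll, 90 mm across and 25 mm high, flat on the bench: leave it.
- thread_center (a point): middle of an upright green thread spool, 54 mm across and 60 mm high: leave it.
- handle: the same bag handle by its origin (centre of its underside, 6 mm below handle_center; same axes).
Things that resemble listed ones, but are neither listed nor needed, are in the scene too. Leave any purple look-alike of the handle alone.

How it is judged:
On the way, in this order (a step that is already met when the one before it is completed fails the run):
1. the handle lies flat on the press table, square to the bracket, one rivet under the ram (within 8 mm), both rivets still raised (value of joint each of rivet_a, rivet_b below 0.003 m and ((horizontal distance between end_a and die below 0.008 m and z of handle_center in the frame of die between 0.003 and 0.0095 m and angle between handle_center's own z axis and vertical below 0.08 rad and angle between the x axis of handle_center and the y axis of die, either way round below 0.14 rad) or (horizontal distance between end_b and die below 0.008 m and z of handle_center in the frame of die between 0.003 and 0.0095 m and angle between handle_center's own z axis and vertical below 0.08 rad and angle between the x axis of handle_center and the y axis of die, either way round below 0.14 rad))), for 0.2 s.
2. with the lever down (over 1.2 rad) and that rivet under the ram, it is pressed home (at least 4.5 of 6 mm), the other still raised (((value of joint lever above 1.2 rad and value of joint rivet_a above 0.0045 m and value of joint rivet_b below 0.003 m and horizontal distance between end_a and die below 0.008 m and z of handle_center in the frame of die between 0.003 and 0.0095 m and angle between handle_center's own z axis and vertical below 0.08 rad and angle between the x axis of handle_center and the y axis of die, either way round below 0.14 rad) or (value of joint lever above 1.2 rad and value of joint rivet_b above 0.0045 m and value of joint rivet_a below 0.003 m and horizontal distance between end_b and die below 0.008 m and z of handle_center in the frame of die between 0.003 and 0.0095 m and angle between handle_center's own z axis and vertical below 0.08 rad and angle between the x axis of handle_center and the y axis of die, either way round below 0.14 rad))), for 0.1 s.
3. lever up again, the handle turned end for end: it lies flat on the table with the other, raised rivet under the ram (within 8 mm) (value of joint lever below 0.15 rad and ((value of joint rivet_a above 0.0045 m and value of joint rivet_b below 0.003 m and horizontal distance between end_b and die below 0.008 m and z of handle_center in the frame of die between 0.003 and 0.0095 m and angle between handle_center's own z axis and vertical below 0.08 rad and angle between the x axis of handle_center and the y axis of die, either way round below 0.14 rad) or (value of joint rivet_b above 0.0045 m and value of joint rivet_a below 0.003 m and horizontal distance between end_a and die below 0.008 m and z of handle_center in the frame of die between 0.003 and 0.0095 m and angle between handle_center's own z axis and vertical below 0.08 rad and angle between the x axis of handle_center and the y axis of die, either way round below 0.14 rad))), for 0.2 s.
4. with the lever down and the second rivet under the ram, both rivets are home (value of joint lever above 1.2 rad and value of joint each of rivet_a, rivet_b above 0.0045 m and ((horizontal distance between end_a and die below 0.008 m and z of handle_center in the frame of die between 0.003 and 0.0095 m and angle between handle_center's own z axis and vertical below 0.08 rad and angle between the x axis of handle_center and the y axis of die, either way round below 0.14 rad) or (horizontal distance between end_b and die below 0.008 m and z of handle_center in the frame of die between 0.003 and 0.0095 m and angle between handle_center's own z axis and vertical below 0.08 rad and angle between the x axis of handle_center and the y axis of die, either way round below 0.14 rad))), for 0.1 s.
At the end, for the whole second after the job is handed in: Both rivets driven at least 4.5 mm, lever up (under 0.15 rad), handle at rest, heads up, flat (0.08 rad) on the press table with its centre within 120 mm of the die point; tape and thread within 50 mm and finished handle within 40 mm of their starts (value of joint each of rivet_a, rivet_b above 0.0045 m and value of joint lever below 0.15 rad and horizontal distance between handle_center and die below 0.12 m and z of handle_center in the frame of die between 0.003 and 0.0095 m and angle between handle_center's own z axis and vertical below 0.08 rad and linear speed of handle below 0.02 m/s and angular speed of handle below 0.2 rad/s); the robot touches nothing.
It fails at once if the finished handle pushed more than 40 mm from its place (distance of done_center from where it was at the start of the episode above 0.04 m).
It fails at once if the tape roll pushed more than 50 mm from its place (distance of tape_center from where it was at the start of the episode above 0.05 m).
It fails at once if the thread spool pushed more than 50 mm from its place (distance of thread_center from where it was at the start of the episode above 0.05 m).
It fails at once if the handle dropped: moving faster than 0.7 m/s while not held (linear speed of handle above 0.7 m/s and contact force between the fingers and handle below 0.05 N).
It also fails if it takes over 72 s, if anything falls off the work surface, if the arm or the gripper's body presses on something with over 40 N, if the wrist force passes 120 N, or if a joint passes its speed limit or range.

## Working session

There is one attempt and no reset: what is moved stays moved. The work goes in short steps, each a Python script; the robot and the scene stay as the last script left them, time stands still between calls to the robot, and variables do not carry over. Pictures are saved under pics/ and viewed, and the job is handed in when it is done.

```bash
ls; mkdir -p pics; python3 - <<'E'
from bench import *
import cv2
for n in ["scene","top","wrist"]:
    c=capture(n); cv2.imwrite(f"pics/{n}0.png",c["image"]); print(n,c["intrinsics"][0],c["R"].round(3).tolist(),c["t"].round(3))
    for q in ["handle_center","lever_grip","die","bracket","ram_foot","head","thread_center","tape_center"]:
        print(q,[(d["xy"],round(d["conf"],2)) for d in spot_in(n,q)])
print(current_clock())
E
```

```text
pics
scene [467.49278104   0.         319.2109177 ] [[0.212, 0.977, -0.008], [0.707, -0.159, -0.689], [-0.674, 0.14, -0.725]] [-0.128 -0.244  1.818]
handle_center [([174.6, 299.7], 0.97), ([190.8, 239.4], 0.83)]
lever_grip [([348.6, 264.6], 0.93), ([178.6, 297.0], 0.26)]
die [([312.0, 274.9], 0.84)]
bracket [([309.9, 276.3], 0.96)]
ram_foot [([319.8, 241.9], 0.62)]
head [([311.7, 276.6], 0.72)]
thread_center [([239.5, 273.6], 0.55)]
tape_center [([350.7, 240.8], 0.64)]
top [560.45252901   0.         313.14575067] [[-0.002, -1.0, -0.011], [-0.995, 0.003, -0.097], [0.097, 0.011, -0.995]] [0.024 0.535 1.325]
handle_center [([476.5, 354.6], 0.86)]
lever_grip [([286.2, 155.6], 0.92), ([496.3, 253.7], 0.17)]
die [([322.6, 219.2], 0.8), ([283.9, 151.5], 0.41)]
bracket [([320.2, 215.0], 0.82), ([494.0, 252.2], 0.56)]
ram_foot [([316.5, 198.5], 0.6), ([321.9, 217.6], 0.33)]
head [([318.2, 220.0], 0.78), ([139.3, 261.5], 0.63)]
thread_center [([413.1, 270.3], 0.93), ([320.4, 220.3], 0.7)]
tape_center [([280.6, 287.6], 0.78), ([495.5, 251.2], 0.69)]
wrist [354.93938489   0.         317.25817029] [[0.279, -0.96, 0.001], [-0.931, -0.27, 0.244], [-0.234, -0.069, -0.97]] [-0.6  -0.03  0.39]
handle_center [([139.2, 80.5], 0.97)]
lever_grip []
die []
bracket []
ram_foot []
head []
thread_center []
tape_center []
1.35
```

View pics/scene0.png

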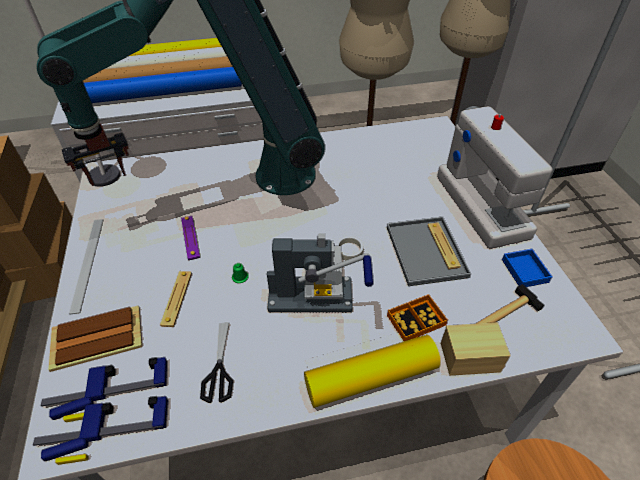

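View pics/top0.png

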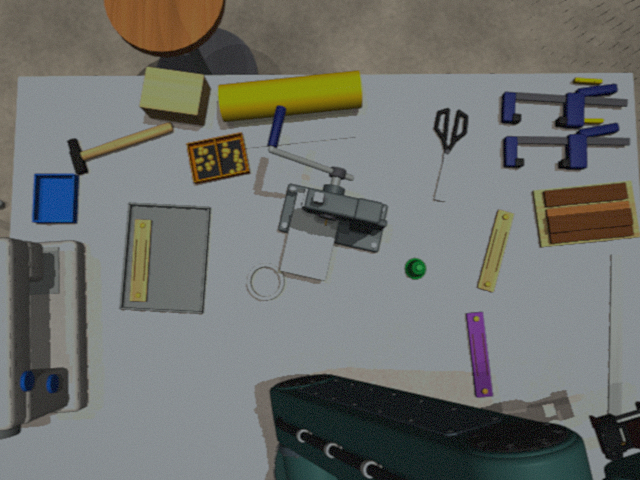

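View pics/wrist0.png

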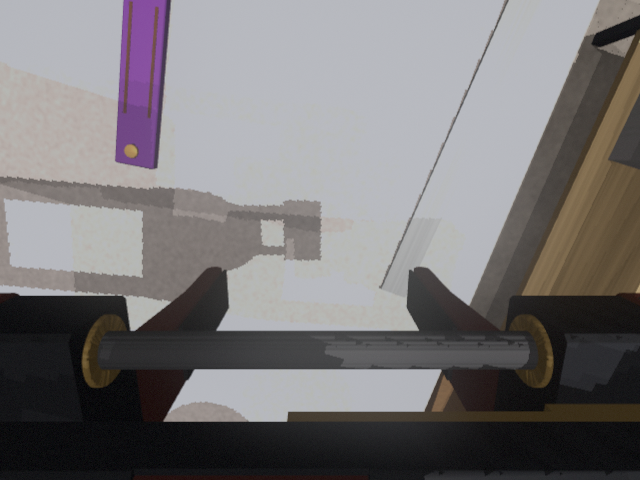

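The top view shows three candidates:
- The pale bar at (495,250), loose on the bench right of the press.
- The purple look-alike at (480,355).
- The bar in the grey tray at (141,260), which is the finished handle.

The first fits the description. The press is at about (320,220), with its table reaching toward the robot and the lever grip at (277,125). Next I'll measure and take a crop to confirm.

```bash
cat > h.py <<'E'
from bench import *
import cv2, numpy as np
def cloud(c):
    z=c["range_z"];K=c["intrinsics"];v,u=np.mgrid[0:480,0:640]
    P=np.stack([(u-K[0,2])/K[0,0]*z,(v-K[1,2])/K[1,1]*z,z],-1)
    W=(P-c["t"])@c["R"]
    W[z==0]=np.nan
    return W
def proj(c,X):
    p=(np.atleast_2d(X)@c["R"].T+c["t"]); q=p@c["intrinsics"].T
    return q[:,:2]/q[:,2:]
E
python3 - <<'E'
from h import *
c=capture("top"); W=cloud(c); np.savez("top0.npz",W=W,im=c["image"])
im=c["image"]
print("range",W[250,500],W[255,310])
# handle
m=np.zeros((480,640),bool); m[195:305,465:525]=True
z=W[...,2]
hm=m&(z>0.007)&(z<0.03)
pts=W[hm][:,:2].astype(np.float32); r=cv2.minAreaRect(pts*1000); print("handle",len(pts),r,np.median(z[hm]))
m[:]=0; m[170:300,240:400]=True
tm=m&(z>0.053)&(z<0.067)
t=W[tm][:,:2].astype(np.float32); print("table",len(t),cv2.minAreaRect(t*1000),np.median(z[tm]),t.min(0),t.max(0))
hd=m&(z>0.222)&(z<0.242)
t=W[hd][:,:2].astype(np.float32); print("headtop",len(t),cv2.minAreaRect(t*1000),t.min(0),t.max(0))
m[:]=0; m[95:160,255:300]=True
lm=m&(z>0.255)&(z<0.3)
t=W[lm]; print("grip",len(t),t.mean(0),cv2.minAreaRect(t[:,:2].astype(np.float32)*1000),t[:,2].max())
for n,(a,b) in dict(spool=(412,268),tape=(280,280),).items(): print(n,W[b-3:b+3,a-3:a+3].reshape(-1,3).mean(0))
vis=np.zeros((480,640,3),np.uint8); vis=im.copy(); vis[tm]=(0,0,255); vis[hd]=(0,255,0); vis[lm]=(255,0,255); vis[hm]=(0,200,200)
cv2.imwrite("pics/mask0.png",cv2.resize(vis[80:320,230:540],None,fx=2.5,fy=2.5))
cv2.imwrite("pics/crop0.png",cv2.resize(im[190:310,440:560],None,fx=5,fy=5,interpolation=2))
E
```

```text
range [ 0.50969759 -0.43080884  0.00974037] [0.49510037 0.0293001  0.06287175]
handle 1325 ((513.93896484375, -420.691650390625), (253.535888671875, 133.73167419433594), 1.0900018215179443) 0.011735384918872334
table 2993 ((519.0410766601562, -0.5433349609375), (221.35572814941406, 194.33865356445312), 63.52553939819336) 0.05901972186436165 [ 0.43677396 -0.14293274] [0.6526126  0.09985106]
headtop 1600 ((587.0877685546875, -39.44855499267578), (166.15415954589844, 46.826385498046875), 76.78215026855469) [ 0.54702353 -0.12357574] [0.6228691  0.04290342]
grip 587 [0.72735209 0.09116544 0.27459861] ((729.4605712890625, 91.65852355957031), (105.81867980957031, 45.293827056884766), 5.827400207519531) 0.28398203610504535
spool [ 0.46637634 -0.21076377  0.03979894]
tape [0.43949012 0.10432244 0.00868747]
```

View pics/mask0.png

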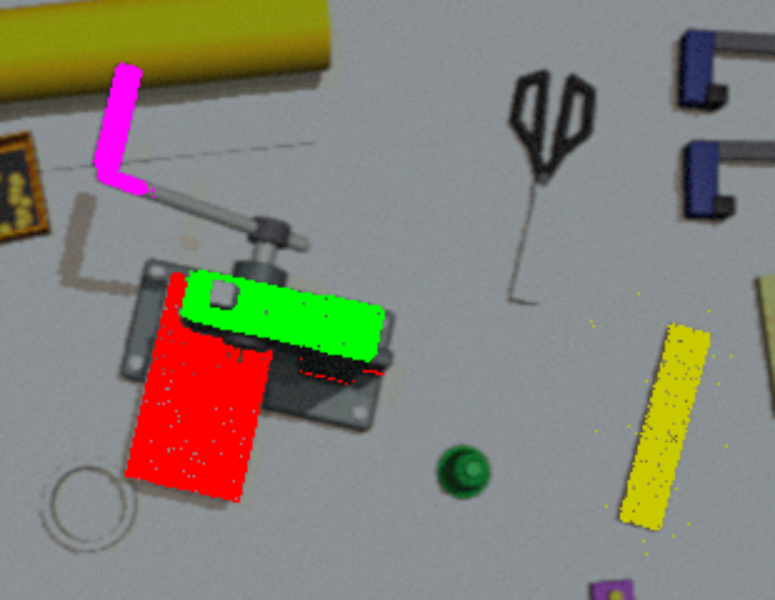

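View pics/crop0.png

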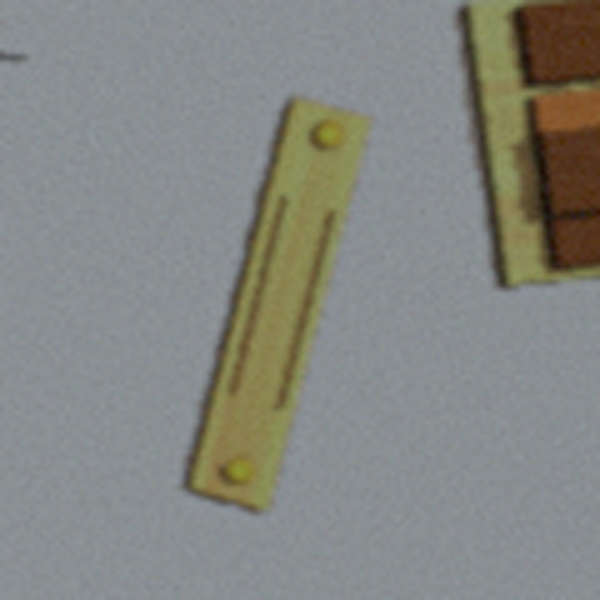

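```bash
python3 - <<'E'
from h import *
d=np.load("top0.npz"); W=d["W"]; z=W[...,2]
def comp(m,k=3):
    m=cv2.morphologyEx(m.astype(np.uint8),cv2.MORPH_CLOSE,np.ones((3,3)))
    m=cv2.morphologyEx(m,cv2.MORPH_OPEN,np.ones((k,k)))
    n,l,s,_=cv2.connectedComponentsWithStats(m); i=1+np.argmax(s[1:,4]); return l==i
def box(y0,y1,x0,x1,a,b,k=3):
    m=np.zeros((480,640),bool); m[y0:y1,x0:x1]=1; m&=(z>a)&(z<b); m=comp(m,k)&m
    return m
for n,a in dict(handle=(195,305,465,525,.007,.02),table=(170,300,240,360,.053,.067),head=(170,300,270,400,.224,.240),grip=(95,152,255,300,.255,.3)).items():
    m=box(*a); p=W[m]; print(n,m.sum(),cv2.minAreaRect(p[:,:2].astype(np.float32)*1000),np.median(p[:,2]))
    q=p[:,:2]-p[:,:2].mean(0); w,v=np.linalg.eigh(q.T@q); print("  mean",p.mean(0).round(4),"axis",v[:,1].round(4))
E
```

```text
handle 1287 ((509.7814025878906, -420.0155029296875), (42.47409439086914, 200.2802734375), 73.85689544677734) 0.011734139557161927
  mean [ 0.5084 -0.4195  0.012 ] axis [-0.9583  0.2859]
table 2963 ((544.690185546875, 25.523330688476562), (109.97380065917969, 198.9130859375), 77.2066421508789) 0.05902005087209279
  mean [0.5235 0.0329 0.059 ] axis [-1.      0.0094]
head 1533 ((586.872802734375, -40.36377716064453), (164.27389526367188, 46.826385498046875), 76.78215026855469) 0.23239248239942029
  mean [ 0.5839 -0.0454  0.2326] axis [0.2088 0.978 ]
grip 499 ((734.8168334960938, 93.47434997558594), (25.309110641479492, 94.8136978149414), 80.50804138183594) 0.27716741122424166
  mean [0.7342 0.0925 0.2767] axis [-0.9785  0.2062]
```

Target confirmed: the pale bar with two raised brass rivets, loose on the bench at (495,250). The table and head fits agree on the die at (0.5976, 0.0086) with a yaw of about 12.5°. Next is the pick.

```bash
cat >> h.py <<'E'
from scipy.spatial.transform import Rotation as Ro
DIE=np.array([0.5976,0.0086]); PY=np.radians(-12.5)   # angle of press y axis
yp=np.array([np.cos(PY),np.sin(PY)]); xp=np.array([np.sin(PY),-np.cos(PY)])
def pw(x,y,z): return [*(DIE+x*xp+y*yp),z]
def down(a):
    x=np.array([np.cos(a),np.sin(a),0]);zt=np.array([0,0,-1.]);y=np.cross(zt,x)
    return Ro.from_matrix(np.stack([x,y,zt],1)).as_quat()
def save(cam,name,crop=None,f=1):
    c=capture(cam); im=c["image"]
    if crop: im=im[crop[0]:crop[1],crop[2]:crop[3]]
    cv2.imwrite(f"pics/{name}.png",cv2.resize(im,None,fx=f,fy=f,interpolation=2)); return c
def st(s=""): print(s,"t",round(current_clock(),2),"p",np.round(current_position(),4),"F",np.round(current_force(),1),"gap",round(current_finger_gap(),4))
E
python3 - <<'E'
from h import *
for a in (73.6,-106.4):
    for pos in ([.509,-.4198,.12],pw(-.005,-.15,.15),pw(0,-.085,.064)):
        aa=a if pos[1]<-.3 else (a+3.9)
        q=inverse_kinematics(pos,down(np.radians(aa))); print(aa,None if q is None else np.round(q,2))
for a in (-12.5,167.5):
    for p in (pw(-.1126,.1156,.31),pw(-.0824,.1156,.08)):
        q=inverse_kinematics(p,down(np.radians(a))); print(a,None if q is None else np.round(q,2))
E
```

```text
73.6 [-0.79  0.54  1.48 -0.    1.12 -2.08]
77.5 [-0.05  0.24  1.9  -0.    1.   -1.4 ]
77.5 [-0.08  0.44  1.86 -0.    0.84 -1.43]
-106.4 [-0.79  0.54  1.48 -0.    1.12  1.06]
-102.5 [-0.05  0.24  1.9  -0.    1.    1.74]
-102.5 [-0.08  0.44  1.86 -0.    0.84  1.71]
-12.5 [ 0.03  0.52  1.04 -0.    1.58  0.25]
-12.5 [-0.01  0.67  1.33 -0.    1.14  0.21]
167.5 [ 0.03  0.52  1.04 -0.    1.58 -2.89]
167.5 [-0.01  0.67  1.33 -0.    1.14 -2.93]
```

```bash
python3 - <<'E'
from h import *
o=down(np.radians(73.6)); 
move_ptp([.509,-.4198,.10],o)
move_gripper(.075)
servo_line([.509,-.4198,.003],o,rate=.15,contact_N=8); st("down")
move_gripper(.0); st("grip")
servo_line([.509,-.4198,.14],o,rate=.2); st("up")
save("wrist","w1")
E
```

```text
down t 4.24 p [ 5.075e-01 -4.182e-01  4.000e-04] F [-0.2  1.3  5.4] gap 0.0752
grip t 4.88 p [ 5.076e-01 -4.190e-01  4.000e-04] F [-0.3 -1.9  7.3] gap 0.04
up t 5.74 p [ 0.5082 -0.4188  0.1386] F [-1.2  0.4 -0.5] gap 0.0399
```

View pics/w1.png

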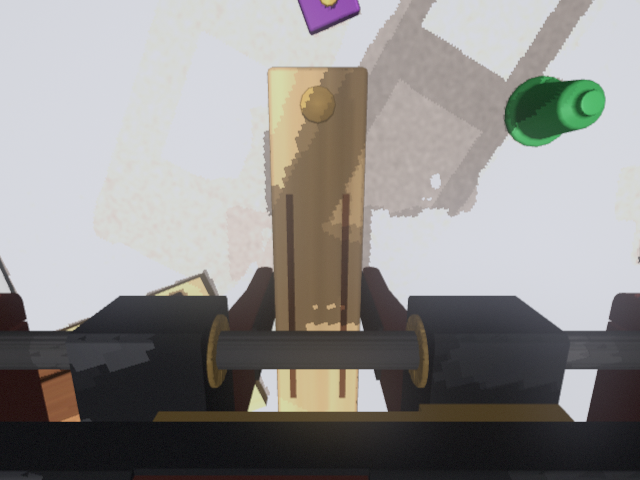

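```bash
python3 - <<'E'
from h import *
o=down(np.radians(77.5))
servo_line([.40,-.25,.15],o,rate=.25)
servo_line(pw(-.008,-.18,.12),o,rate=.25)
servo_line(pw(-.008,-.155,.075),o,rate=.15); st("pre")
save("scene","s1",(180,360,200,420),3)
E
```

```text
pre t 8.62 p [0.4474 0.0494 0.0748] F [-0.3 -1.1 -0.7] gap 0.0399
```

View pics/s1.png

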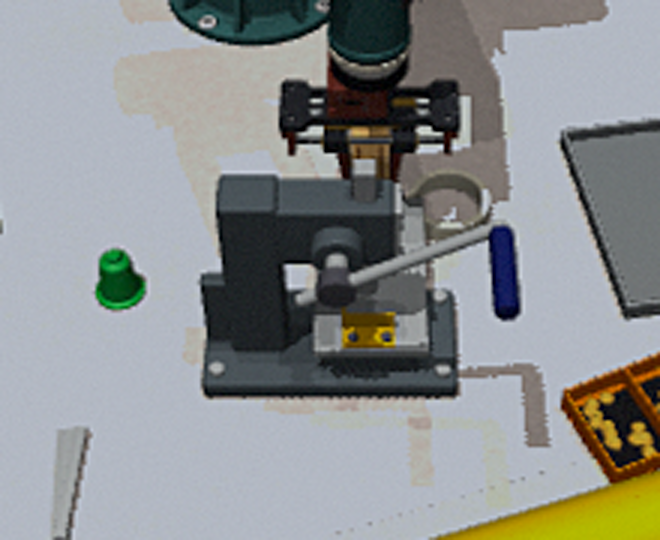

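The handle is held behind the press, clear of the head and lined up with the table. Now I'll slide it in.

```bash
python3 - <<'E'
from h import *
def rel(): 
    p=np.array(current_position()); d=p[:2]-DIE; print("  rel",(d@xp*1000).round(1),(d@yp*1000).round(1),(p[2]*1000).round(1))
servo_line(pw(-.008,-.105,.068),rate=.12); 
print(servo_line(pw(-.008,-.105,.056),rate=.03,contact_N=4)); st("touch"); z=current_position()[2]; z=max(z,.0585)+.0015
servo_line(pw(-.008,-.105,z),rate=.05)
print(servo_line(pw(-.008,-.075,z),rate=.03,contact_N=5)); st("end"); rel()
d=np.array(current_position())[:2]-DIE; y=d@yp-.001
print(servo_line(pw(.010,y,z),rate=.03,contact_N=5)); st("back"); rel()
save("wrist","w2"); save("top","t2",(150,300,230,400),4)
E
```

```text
True
touch t 9.57 p [0.4963 0.0393 0.0604] F [-0.6  0.5  5.8] gap 0.0399
True
end t 10.47 p [0.5134 0.0353 0.0612] F [ 0.6 -0.2 -0.9] gap 0.0399
  rel -7.9 -88.0 61.2
True
back t 10.82 p [0.5114 0.0307 0.0611] F [1.3 2.9 0.4] gap 0.0398
  rel -2.9 -88.9 61.1
```

View pics/t2.png

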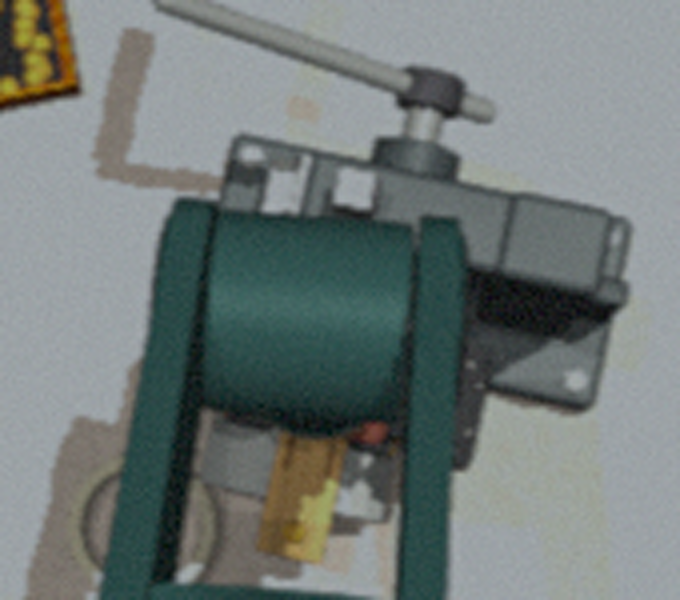

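View pics/w2.png

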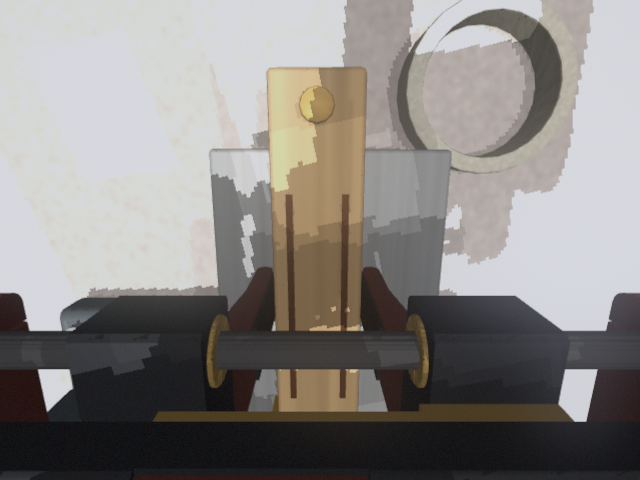

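```bash
python3 - <<'E'
from h import *
c=capture("wrist"); W=cloud(c); d=W[...,:2]-DIE; X=d@xp*1000; Y=d@yp*1000; Z=W[...,2]*1000
for col in (285,300,330,350):
    print("col",col,[(r,X[r,col].round(1),Y[r,col].round(1),Z[r,col].round(1)) for r in (66,67,68,69,70,72,80)])
for col in (230,250,390,420): print("tab",col,[(r,Y[r,col].round(1),Z[r,col].round(1)) for r in (146,149,150,151,152,154,160)])
print("row180",[(k,X[180,k].round(1),Z[180,k].round(1)) for k in (212,215,218,268,272,276,360,364,368,440,444,448)])
print("row100",[(k,X[100,k].round(1),Z[100,k].round(1)) for k in (266,268,270,272,364,366,368)])
E
```

```text
col 285 [(66, np.float64(16.0), np.float64(-201.6), np.float64(1.8)), (67, np.float64(16.0), np.float64(-201.0), np.float64(1.9)), (68, np.float64(10.0), np.float64(-185.7), np.float64(73.5)), (69, np.float64(10.0), np.float64(-185.3), np.float64(73.4)), (70, np.float64(9.9), np.float64(-184.8), np.float64(74.4)), (72, np.float64(10.0), np.float64(-184.2), np.float64(73.7)), (80, np.float64(10.0), np.float64(-181.2), np.float64(74.1))]
col 300 [(66, np.float64(7.4), np.float64(-201.7), np.float64(1.3)), (67, np.float64(7.3), np.float64(-200.7), np.float64(3.7)), (68, np.float64(4.2), np.float64(-185.9), np.float64(72.1)), (69, np.float64(4.2), np.float64(-185.4), np.float64(72.8)), (70, np.float64(4.1), np.float64(-184.9), np.float64(73.9)), (72, np.float64(4.1), np.float64(-184.2), np.float64(73.4)), (80, np.float64(4.1), np.float64(-180.9), np.float64(75.6))]
col 330 [(66, np.float64(-10.0), np.float64(-201.9), np.float64(0.4)), (67, np.float64(-10.0), np.float64(-201.1), np.float64(1.5)), (68, np.float64(-7.7), np.float64(-185.8), np.float64(72.7)), (69, np.float64(-7.6), np.float
[... 2096 characters left out ...]
68, np.float64(19.9), np.float64(60.5)), (272, np.float64(16.5), np.float64(72.6)), (276, np.float64(14.6), np.float64(74.6)), (360, np.float64(-20.5), np.float64(74.3)), (364, np.float64(-23.8), np.float64(61.7)), (368, np.float64(-25.6), np.float64(62.3)), (440, np.float64(-58.7), np.float64(60.7)), (444, np.float64(-60.7), np.float64(60.0)), (448, np.float64(-61.9), np.float64(61.9))]
row100 [(266, np.float64(27.6), np.float64(1.6)), (268, np.float64(17.0), np.float64(73.8)), (270, np.float64(16.1), np.float64(74.5)), (272, np.float64(15.4), np.float64(73.8)), (364, np.float64(-21.3), np.float64(73.8)), (366, np.float64(-22.2), np.float64(72.6)), (368, np.float64(-32.7), np.float64(0.6))]
```

The handle end overhangs the table edge by 31 mm (30 expected) and its centreline is at x≈0, so it is seated. I'll set it down, release, back off and look.

```bash
python3 - <<'E'
from h import *
p=np.array(current_position())
print(servo_line([p[0],p[1],.056],rate=.02,contact_N=4)); st()
move_gripper(.06); st("open")
p=np.array(current_position()); servo_line([p[0],p[1],.0625],rate=.1)
servo_line(pw(-.004,-.12,.20),rate=.25)
c=save("wrist","w3"); save("scene","s3",(180,360,200,420),3)
st()
E
```

```text
True
 t 11.18 p [0.5114 0.0307 0.0603] F [-1.9  1.   8. ] gap 0.0398
open t 11.71 p [0.5121 0.0312 0.0604] F [-0.   2.1  4.9] gap 0.0596
 t 12.78 p [0.4803 0.0384 0.1982] F [ 0.7 -0.4  0.2] gap 0.0598
```

View pics/s3.png

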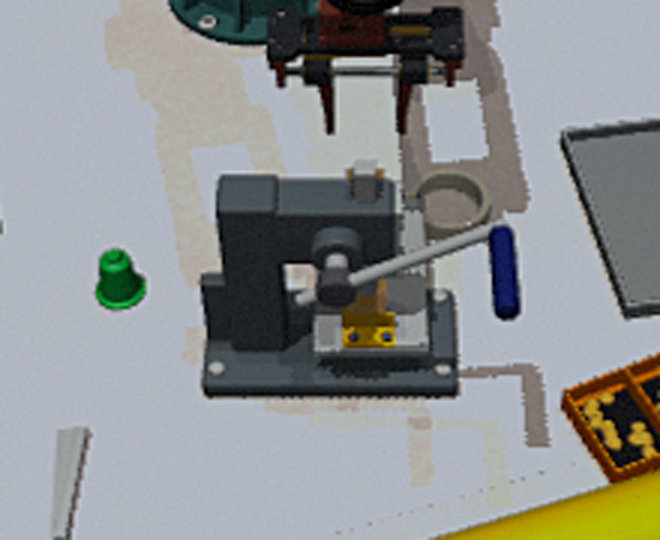

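View pics/w3.png

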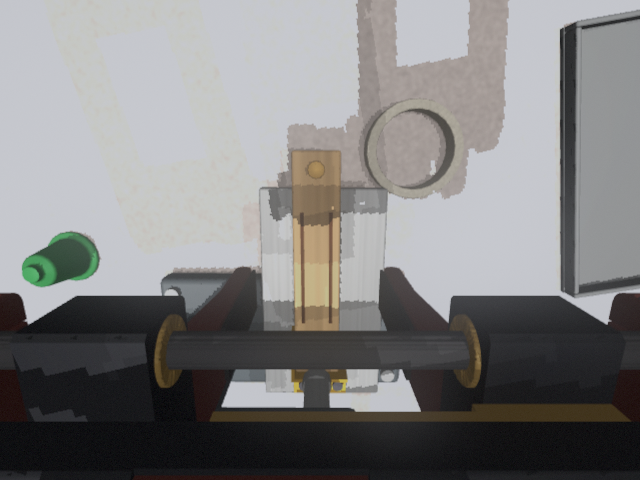

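Handle lies square against the bracket (its end is at (318,385), yellow bracket behind). Now the lever.

```bash
python3 - <<'E'
from h import *
move_gripper(0)
o=down(PY)
p=np.array(current_position()); servo_line([p[0],p[1],.36],rate=.35)
move_ptp(pw(-.1126,.115,.33),o); st("above")
print(servo_line(pw(-.1126,.115,.265),rate=.04,contact_N=2)); st("touch")
c=save("wrist","w4"); save("scene","s4",(130,360,200,420),3)
E
```

```text
above t 15.85 p [0.7336 0.0935 0.3292] F [ 0.4  0.1 -0.8] gap 0.0008
True
touch t 16.99 p [0.7341 0.0941 0.2794] F [1.5 0.6 3.4] gap 0.0005
```

View pics/s4.png

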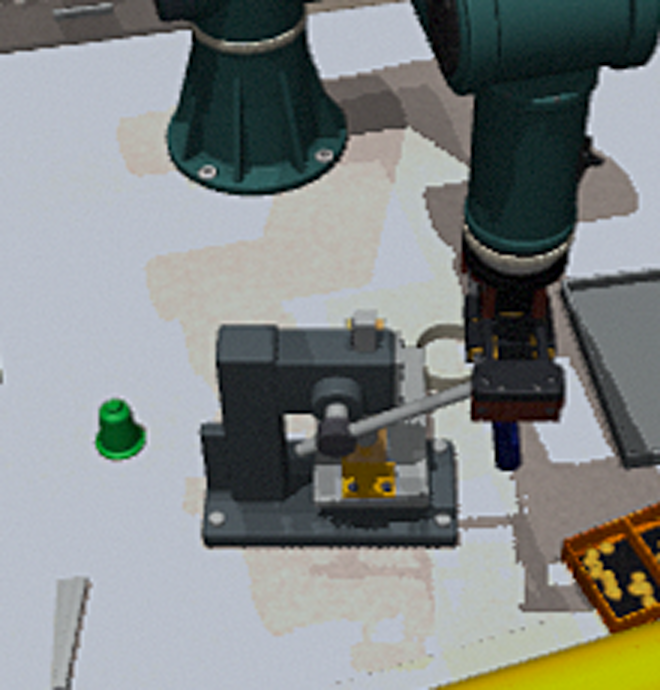

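View pics/w4.png

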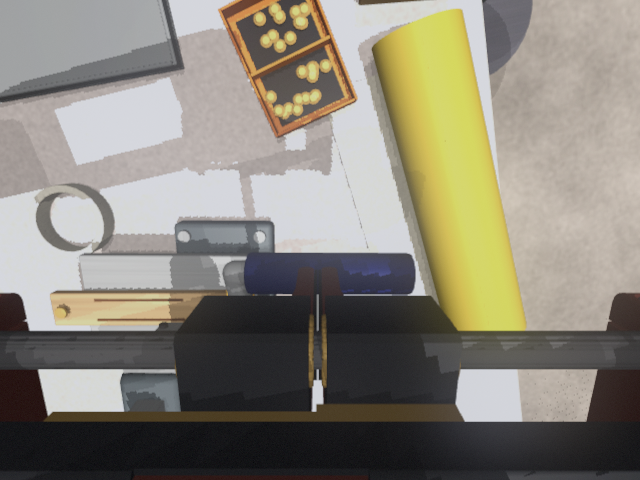

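```bash
python3 - <<'E'
from h import *
c=capture("wrist"); W=cloud(c); d=W[...,:2]-DIE; X=d@xp*1000; Y=d@yp*1000; Z=W[...,2]*1000
for col in (270,285,360,390):
    print(col,[(r,X[r,col].round(1),Y[r,col].round(1),Z[r,col].round(1)) for r in range(254,296,5)])
c=capture("top"); W=cloud(c); d=W[...,:2]-DIE; X=d@xp*1000; Y=d@yp*1000; Z=W[...,2]*1000
E
```

```text
270 [(254, np.float64(-127.1), np.float64(91.0), np.float64(271.1)), (259, np.float64(-125.9), np.float64(91.6), np.float64(275.7)), (264, np.float64(-124.0), np.float64(91.7), np.float64(277.6)), (269, np.float64(-121.7), np.float64(91.8), np.float64(278.5)), (274, np.float64(-119.5), np.float64(91.8), np.float64(279.5)), (279, np.float64(-117.1), np.float64(91.8), np.float64(280.0)), (284, np.float64(-114.3), np.float64(91.7), np.float64(279.6)), (289, np.float64(-111.3), np.float64(91.5), np.float64(278.7)), (294, np.float64(-107.5), np.float64(91.0), np.float64(276.0))]
285 [(254, np.float64(-127.1), np.float64(98.6), np.float64(271.1)), (259, np.float64(-126.2), np.float64(99.1), np.float64(276.6)), (264, np.float64(-124.1), np.float64(99.1), np.float64(277.9)), (269, np.float64(-121.9), np.float64(99.2), np.float64(279.2)), (274, np.float64(-119.6), np.float64(99.2), np.float64(279.8)), (279, np.float64(-117.5), np.float64(99.3), np.float64(281.1)), (284, np.float64(-114.5), np.float64(99.1), np.float64(280.1)), (289, np.float64(-111.9), np.float64(99.0), np.float64(280.0)), (2
[... 541 characters left out ...]
12.1), np.float64(135.8), np.float64(280.7)), (294, np.float64(-107.4), np.float64(136.5), np.float64(275.7))]
390 [(254, np.float64(-126.8), np.float64(151.9), np.float64(269.8)), (259, np.float64(-126.1), np.float64(150.7), np.float64(276.1)), (264, np.float64(-123.7), np.float64(150.7), np.float64(276.8)), (269, np.float64(-122.0), np.float64(150.3), np.float64(279.3)), (274, np.float64(-120.0), np.float64(150.0), np.float64(281.0)), (279, np.float64(-117.2), np.float64(150.3), np.float64(280.3)), (284, np.float64(-114.7), np.float64(150.4), np.float64(280.5)), (289, np.float64(-111.4), np.float64(150.9), np.float64(278.9)), (294, np.float64(-107.6), np.float64(151.6), np.float64(276.3))]
```

```bash
cat >> h.py <<'E'
PVX,PVZ=.0235,.189
def arc(l,dz=0.0): 
    a=np.radians(30)-l; return pw(PVX-.16*np.cos(a),.115,PVZ+.16*np.sin(a)+.011+dz)
def press():
    for l in (.15,.3,.45,.6,.75,.9,1.05): servo_line(arc(l,-.0005),rate=.12)
    st("1.05")
    for l in (1.13,1.2,1.25,1.3,1.33): servo_line(arc(l,-.001),rate=.06); 
    st("1.33")
    print("stop",servo_line(arc(1.35,-.006),rate=.03,contact_N=25)); st("bottom"); sleep(.2); st("hold")
def release():
    for l in (1.3,1.15,1.0,.85,.7,.55,.4,.25,.1,0): servo_line(arc(l,.001),rate=.18)
    st("released"); servo_line(arc(0,.05),rate=.2); st("off")
E
python3 - <<'E'
from h import *
press()
save("wrist","w5"); save("scene","s5",(180,360,200,420),3)
E
```

```text
1.05 t 19.65 p [0.7358 0.096  0.1201] F [2.9 1.9 3.8] gap 0.0006
1.33 t 21.17 p [0.7303 0.0709 0.0857] F [ 1.3  7.2 10.1] gap 0.0008
stop True
bottom t 21.43 p [0.7301 0.0695 0.0838] F [-4.6  3.9 15.8] gap 0.0004
hold t 21.63 p [0.7302 0.0699 0.0843] F [-3.6  3.7 14.8] gap 0.0004
```

View pics/s5.png

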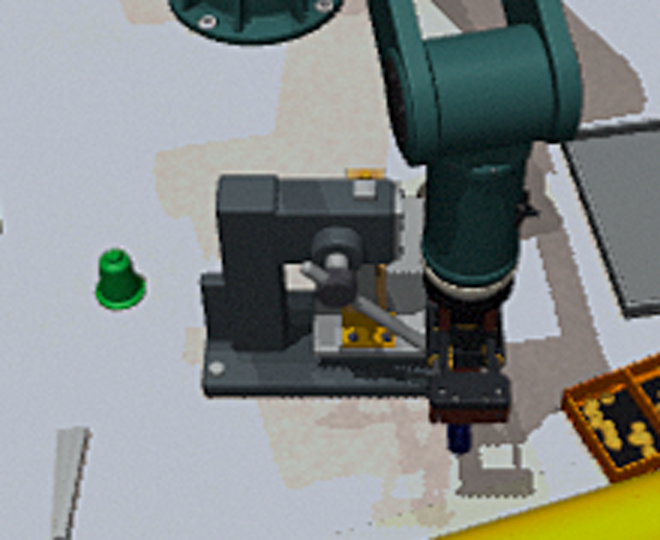

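View pics/w5.png

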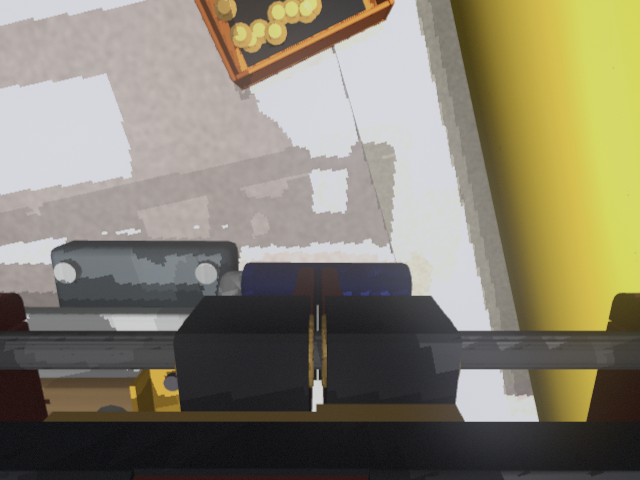

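Grip centre is at 73 mm (about 75 mm expected at the bottom) with resistance rising steeply. I'll push once more to be sure, then let it up and inspect.

```bash
python3 - <<'E'
from h import *
p=np.array(current_position())
print(servo_line([p[0],p[1],p[2]-.012],rate=.03,contact_N=18)); st("more"); sleep(.15)
release()
p=np.array(current_position()); servo_line([p[0],p[1],.35],rate=.3)
o=down(np.radians(77.5))
move_ptp(pw(-.004,-.15,.33),o); servo_line(pw(-.004,-.15,.20),rate=.3); st()
move_gripper(.06)
save("wrist","w6"); save("scene","s6",(180,360,200,420),3); save("top","t6",(80,330,230,540),2.4)
E
```

```text
True
more t 21.97 p [0.7302 0.0697 0.084 ] F [-4.5  3.9 16.3] gap 0.0004
released t 24.88 p [0.7352 0.0959 0.2809] F [ 1.7 -0.1  2.3] gap 0.0006
off t 25.27 p [0.735  0.0964 0.3298] F [ 0.6  0.2 -0.2] gap 0.0004
 t 27.57 p [0.4529 0.045  0.2004] F [0.6 0.  0.6] gap 0.0005
```

View pics/s6.png

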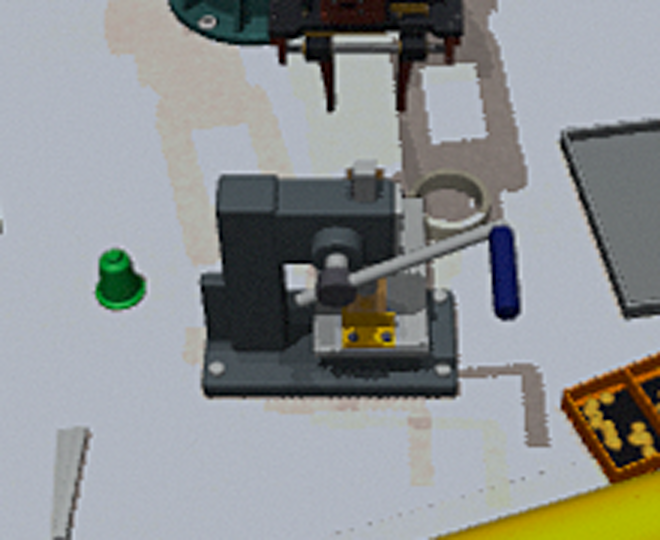

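View pics/w6.png

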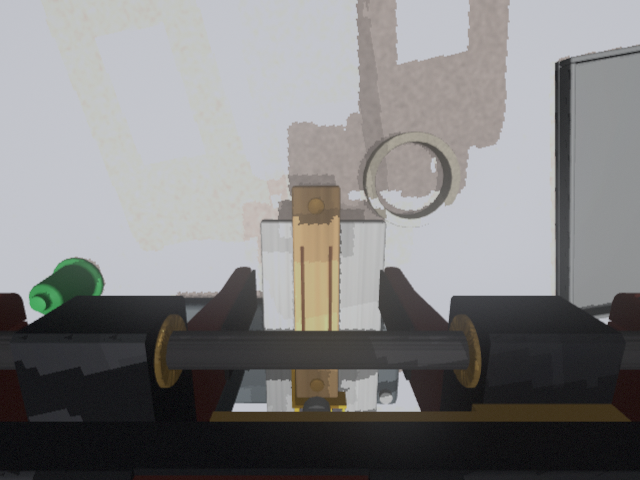

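Lever is up and the handle is still in place, with rivets visible at (316,205) and (317,385). I'll check the head heights, then grasp and flip.

```bash
python3 - <<'E'
from h import *
c=capture("wrist"); W=cloud(c); Z=W[...,2]*1000
for r,k in ((205,316),(385,317)):
    print("rivet",np.median(Z[r-3:r+4,k-3:k+4]).round(1),"wood",np.median(Z[r-3:r+4,k-18:k-13]).round(1),np.median(Z[r-3:r+4,k+14:k+19]).round(1))
o=down(np.radians(77.5))
servo_line(pw(-.002,-.088,.09),o,rate=.25)
print(servo_line(pw(-.002,-.088,.0585),rate=.08,contact_N=6)); st()
move_gripper(0); st("grip")
p=np.array(current_position())
servo_line([p[0],p[1],.0625],rate=.05)
servo_line([*(p[:2]-.01*xp-.002*yp),.063],rate=.1)
servo_line(pw(-.012,-.17,.066),rate=.2); servo_line(pw(-.012,-.17,.12),rate=.25)
q=np.array(current_joint_pos()); print(q.round(3)); q[5]+=np.pi; goto_joints(list(q)); st("flipped")
save("wrist","w7")
E
```

```text
rivet 81.8 wood 73.3 73.3
rivet 75.8 wood 73.2 72.9
True
 t 29.88 p [0.5122 0.0298 0.0603] F [-0.8  0.3  6. ] gap 0.0604
grip t 30.32 p [0.5126 0.0298 0.0604] F [0.  0.8 5.3] gap 0.0395
[-0.028  0.264  1.965 -0.     0.908 -1.38 ]
flipped t 34.39 p [0.4375 0.0567 0.1211] F [-0.3 -0.3 -1.8] gap 0.0398
```

View pics/w7.png

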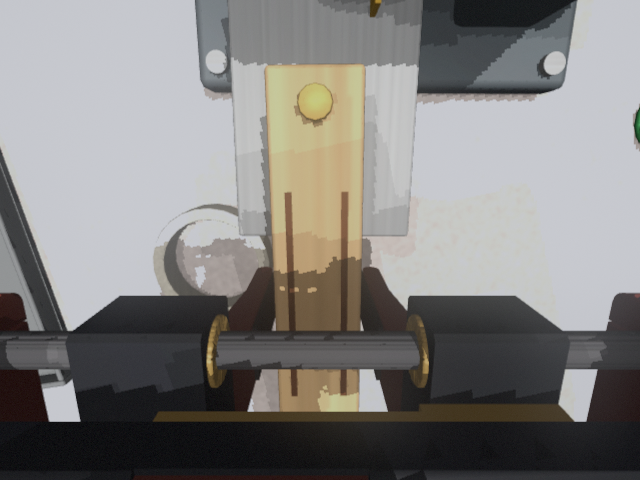

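The flip worked: rivet 1 is home (≈2.6 mm proud) and the raised rivet now faces the press. The wrist camera sits on the press side, so I'll set the handle down short of the bracket, regrip 40 mm further out and push it in.

```bash
python3 - <<'E'
from h import *
def rel(): 
    p=np.array(current_position()); d=p[:2]-DIE; print("  rel",(d@xp*1000).round(1),(d@yp*1000).round(1),(p[2]*1000).round(1))
o=down(np.radians(77.5-180))
servo_line(pw(-.010,-.15,.075),o,rate=.2)
servo_line(pw(-.010,-.12,.066),rate=.15)
print(servo_line(pw(-.010,-.12,.056),rate=.03,contact_N=4)); st("touch")
move_gripper(.055)
servo_line(pw(-.010,-.12,.078),rate=.15)
servo_line(pw(-.010,-.16,.078),rate=.2)
servo_line(pw(-.010,-.16,.061),rate=.12)
move_gripper(0); st("regrip")
z=.0622
servo_line(pw(-.010,-.16,z),rate=.05)
print(servo_line(pw(-.010,-.112,z),rate=.035,contact_N=6)); st("end"); rel()
d=np.array(current_position())[:2]-DIE; y=d@yp-.001
print(servo_line(pw(.010,y,z),rate=.03,contact_N=5)); st("back"); rel()
save("wrist","w8"); save("scene","s8",(180,360,200,420),3)
E
```

```text
True
touch t 35.49 p [0.4821 0.0446 0.0604] F [-1.5  0.4  5.7] gap 0.0394
regrip t 37.27 p [0.4436 0.053  0.061 ] F [ 0.3 -0.1 -1.8] gap 0.0395
True
end t 38.52 p [0.4789 0.045  0.0615] F [ 0.4 -0.  -1. ] gap 0.0396
  rel -9.8 -123.8 61.5
True
back t 38.93 p [0.4759 0.0369 0.0616] F [ 1.9  6.1 -0.7] gap 0.0401
  rel -1.3 -124.9 61.6
```

View pics/w8.png

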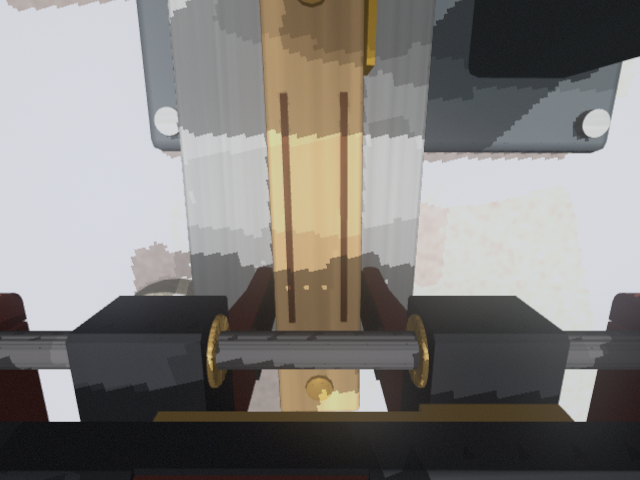

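View pics/s8.png

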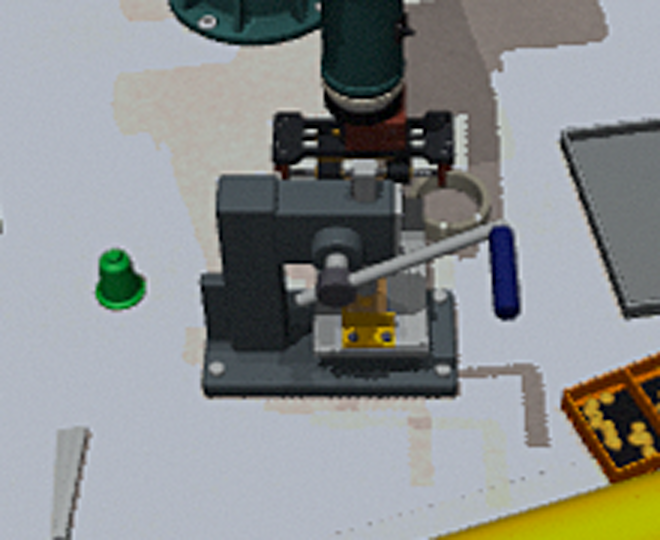

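Handle touches the back leg (366,40) and was stopped by the end leg. Set down, release and check.

```bash
python3 - <<'E'
from h import *
p=np.array(current_position())
print(servo_line([p[0],p[1],.056],rate=.02,contact_N=4)); st()
move_gripper(.06)
p=np.array(current_position()); servo_line([p[0],p[1],.085],rate=.15)
servo_line(pw(-.004,-.19,.20),rate=.35); st()
save("wrist","w9")
c=capture("wrist"); W=cloud(c); d=W[...,:2]-DIE; X=d@xp*1000; Y=d@yp*1000; Z=W[...,2]*1000
m=(Z>70)&(Z<78)&(abs(X)<30)&(Y>-200)&(Y<-30)
for a in (-175,-150,-120,-90,-60,-45):
    k=m&(abs(Y-a)<4); 
    if k.sum(): print(a,X[k].min().round(1),X[k].max().round(1))
print("ymin",np.percentile(Y[m],.2),"ymax",Y[m].max())
E
```

```text
True
 t 39.24 p [0.4761 0.0371 0.0604] F [0.2 1.7 2.1] gap 0.0396
 t 40.62 p [0.4128 0.0536 0.1999] F [-0.6  0.9 -0.2] gap 0.0601
-175 -19.6 19.4
-150 -20.1 18.9
-120 -20.4 18.3
-90 -21.6 17.7
-60 -21.9 17.9
-45 -22.3 17.6
ymin -186.43284811467586 ymax -30.01055969060217
```

View pics/w9.png

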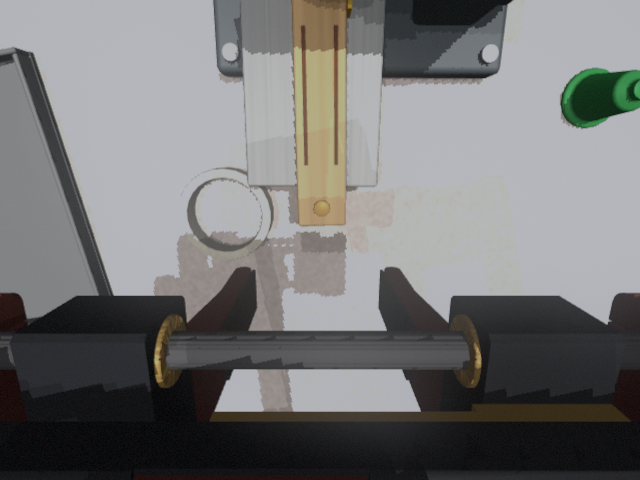

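The handle is square (≈0.016 rad) and within about 2 mm of its place. Second press.

```bash
python3 - <<'E'
from h import *
move_gripper(0)
p=np.array(current_position()); servo_line([p[0],p[1],.35],rate=.35)
move_ptp(pw(-.114,.115,.33),down(PY)); st("above")
print(servo_line(pw(-.114,.115,.265),rate=.06,contact_N=2)); st("touch")
press()
p=np.array(current_position())
print(servo_line([p[0],p[1],p[2]-.012],rate=.03,contact_N=18)); st("more"); sleep(.15)
save("scene","s10",(180,360,200,420),3)
release()
p=np.array(current_position()); servo_line([p[0],p[1],.35],rate=.3)
move_ptp(pw(-.004,-.15,.33),down(np.radians(77.5))); servo_line(pw(-.004,-.15,.20),rate=.3); move_gripper(.06); st()
c=save("wrist","w11"); save("scene","s11",(180,360,200,420),3)
Z=cloud(c)[...,2]*1000
for r,k in ((205,316),(385,317)):
    print("rivet",np.median(Z[r-3:r+4,k-3:k+4]).round(1),"wood",np.median(Z[r-3:r+4,k-18:k-13]).round(1),np.median(Z[r-3:r+4,k+14:k+19]).round(1))
E
```

```text
above t 43.62 p [0.7337 0.0949 0.3291] F [-0.2 -0.6  0. ] gap 0.0004
True
touch t 44.42 p [0.7338 0.0954 0.2784] F [ 0.9 -0.   1.8] gap 0.0009
1.05 t 46.88 p [0.7359 0.0961 0.1201] F [2.1 2.  4.9] gap 0.0004
1.33 t 48.39 p [0.7303 0.0709 0.0857] F [ 0.8  6.3 10. ] gap 0.0005
stop True
bottom t 48.66 p [0.7301 0.0694 0.0838] F [-2.7  5.  15.4] gap 0.0005
hold t 48.86 p [0.7302 0.0698 0.0843] F [-3.8  4.9 15.1] gap 0.0007
True
more t 49.09 p [0.7302 0.0696 0.084 ] F [-3.5  3.4 16.3] gap 0.0002
released t 52.06 p [0.7352 0.0959 0.2809] F [ 2.1 -0.1  1.3] gap 0.0003
off t 52.45 p [0.735  0.0964 0.3299] F [ 0.8  0.2 -0.8] gap -0.0
 t 55.77 p [0.452 0.045 0.2  ] F [ 0.2 -1.   0.4] gap 0.0597
rivet 76.0 wood 73.2 73.1
rivet 75.9 wood 73.1 73.0
```

View pics/w11.png

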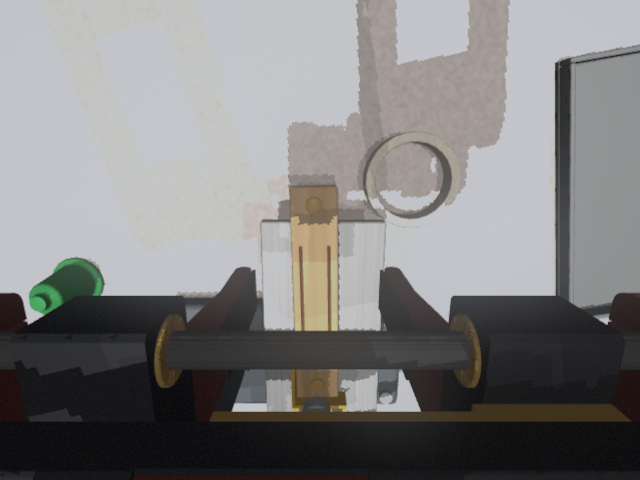

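View pics/s11.png

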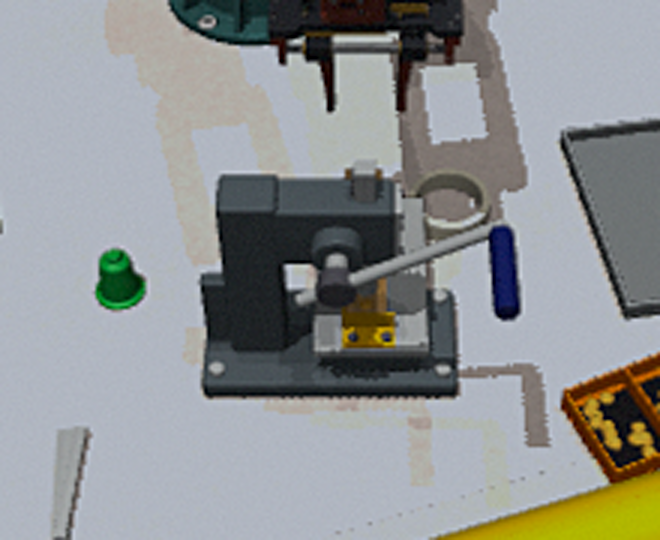

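Both heads stand 2.8 mm over the wood, so they are home. The lever is up, the handle lies flat on the table against the bracket, and the gripper is clear. Handing in.

```bash
python3 - <<'E'
from bench import *
close_job(); print(current_clock())
E
```

```text
the job is handed in; nothing more can be done
the job is handed in; nothing more can be done
```

Both rivets are pressed home and the job is handed in at about 56 s of the 72 s allowed. The hand-in reports no verdict.

**What I did:** I picked up the loose beech handle and seated it by contact against both legs of the bracket. I pressed the first rivet and let the lever back up under the fingers. Then I turned the handle end for end, set it down briefly to regrip it further out, seated it the same way and pressed the second rivet.

**Last checks:**
- **Rivets:** by wrist-camera depth, both heads stand about 2.8 mm over the wood (3 mm is home). The second rivet was still about 8.5 mm proud before its turn.
- **Lever:** it is back up. At the bottom of each pull the grip centre was about 73 mm over the bench, where about 75 mm was expected.
- **Handle:** it lies flat, heads up, on the press table. It was square to within 0.02 rad and about 1–2 mm off the ideal place when seated.
- **Surroundings:** the gripper is clear of everything. The tape roll and thread spool look unmoved in the images. I did not look again at the finished handle in its tray, but the arm never went near it.

No check failed. My estimated press frame and the wrist-camera depth disagreed by about 2 mm sideways, which is within the stated calibration.

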